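# Make up a saddle cradle from hooked segments and lay the tube in it

### The arm

A 6-joint arm with a two-finger parallel gripper is mounted at the origin on the work surface; the furniture and walls round the work are solid. World frame = base frame: x ahead of the robot, y to its left, z up, the work surface at z = 0. Lengths are in m, angles in rad, forces in N, time in s.
With the tool pointing down it reaches from about 0.225 to 0.875 m from the base axis. Payload 3.4 kg.
Tool frame: the origin (TCP) lies on the centre line of the jaws, within the pads' length; the fingertips stand 17 mm ahead of it and the grasp point (between the pads) lies 2 mm behind it; z points along the fingers, y is the line along which they close (so a half turn about z gives the same grasp; the last joint's range is limited). The gripper opens to 85 mm and grips with 20 to 120 N. Pads are 22 mm wide; open, the fingers measure 114 mm over their backs; the gripper's body (76 mm by 85 mm) begins 54 mm behind the grasp point. The pads swing forward as they close: fully open they stand 13 mm farther back than shut.
Start: joints at [-1.264, 0.276, 1.505, -0, 1.361, -0.121], TCP at [0.239, -0.523, 0.248] pointing down, gripper open.
Joint ranges: [-2.89, 2.89], [-0.75, 2.08], [0.22, 2.7], [-1.18, 4.32], [0.11, 2.71], [-2.7, 2.7]. Speed limits (rad/s): [2.57, 2.57, 3.14, 3.14, 3.14, 3.14].

### API

Orientations are given as a unit quaternion [w, x, y, z].
In Python, from rig import manip gives the robot as it stands.
- The arm moves only by the tool move_arm, never from a script. Its argument "steps" is one flat list of numbers, 7 for each row, row after row: the turn, a rotation vector about the world's x, y, z normalised to -1 to 1, where 1 is 360 degrees, then the shift along the world's x, y, z normalised to -1 to 1, where 1 is 1 m, then the opening, from -1 (shut) to 1 (fully open). A call has exactly 10 rows; each row is the pose to reach, as a shift and turn from the pose commanded when the call began, turning the shorter way round; what a row does not reach only later rows make up. A row lasts 1/10 s, in which the tool goes at most 50 mm and 8.59 degrees, less where a joint would pass 70% of its speed; a pose out of reach is approached as far as the arm can. A call with a number of a shift or a turn outside -1 to 1 is refused whole. A call with a gripper value outside its range is refused whole. The fingers move at their own pace and stop on an object; "squeeze" is the grip in N (left out, the last holds). Time passes only in rows, so rows that repeat a pose let the fingers close, or fill a call up. It gives the time, the measured TCP pose, the force, the opening and the grip force at its end, in the units of the state.
- manip.get_state(): the state, without advancing time (a new reading comes with each control period).
- manip.get_image(name): name is "scene" or "top" or "wrist"; returns a dict with "pixels" (420x560x3 uint8, blue, green, red), "fx", "fy", "cx", "cy" (pixels), "D" ([k1, k2, p1, p2, k3] as OpenCV has them; the pictures are not rectified), "R" (3x3) and "t" (3): a world point X has camera coordinates R X + t. Camera axes: x right, y down, z forward; pixel columns grow to the right and rows downward; lengths in m; the calibration is good to about 2 mm. A picture is of the moment at which its call begins. There is no depth.
- manip.sign_off(): hands the job in; it is judged then, once.
The state is a dict: "clock": time; "qpos": joint angles; "qd": joint speeds; "effort": joint torques, N m; "position": TCP position; "ee_rot": TCP orientation; "contact_force": force on the tool from outside, world axes, zero at the start; "moment": the same for the moment, N m; "width": finger opening in m; "gripper_force": force on a finger pad.
Only numpy, scipy, OpenCV 4.12 (cv2) and the standard library are available. Lean on these libraries where they do the work, as an engineer would, in place of code of your own. Each camera call takes 0.05 s, during which the arm holds its last target. There are 200 camera calls.

### The job

Make up a soldering cradle for the brass tube: draw the red clamp back to make room, take every orange-topped saddle segment out of the blue rack (lift its front and tilt it back over the front lip, then draw its tongue out from under the steel keeper without forcing it) and set it flat in the bed between the guide rods, tongue to the far side as in the rack, so that the segments butt flush against the grey end stop and against each other, with the clamp slid up again flush against the last one. Only then lay the brass tube in the grooves, down on and centred over all the segments.

Things in the scene. Friction and masses are not known exactly. Their poses are not given: they have to be found in the camera images.
- rack: Blue storage rack, fixed, 130 x 170 mm, front lip towards the robot (-x). Origin: underside, on the bench; floor 6 mm above it. Three places side by side at y = -54, 0, +54 mm, low dividers (8 mm) between. A stored segment's origin lies on the floor at x = 0 (+-2 mm), axes as the rack's, tongue to +x. Pocket from the lip at x = -47 to the rear wall at x = +67 mm.
- rack_lip (a point): Middle of the top edge of the rack's front lip: rack x = -50 mm, 20 mm above the rack floor; lip 6 mm thick, along rack y. A segment must be tilted over it: turn it about its tongue tip so that the front rises (positive turn about rack y, 11 to 20 degrees), draw it 25 to 35 mm to -x, then lift.
- rack_keeper: Steel keeper bar of the rack, fixed; origin: middle of the lower front edge over the tongues, rack x = +51 mm, 15 mm above the rack floor; it runs along y and back to the rear wall, 8 mm thick. A segment's tongue (8 mm high) reaches 14 mm under it, so it can be raised level by 7 mm only.
- segment_1: Saddle segment 1 of three alike (may be absent), loose, 0.18-0.35 kg. Origin: underside, below the saddle's middle. Foot 40 mm wide (y +-20), x = -45..+39, 14 mm high, then a hook tongue 8 mm high to x = +65. Orange saddle x +-20, y +-18, z = 14..42 mm: grip its two faces 40 mm apart along x. Groove along y on top: floor 20 mm wide at z = 42, ridges 5 mm high.
- segment_2: Saddle segment 2 of three alike (may be absent), loose, 0.18-0.35 kg. Origin: underside, below the saddle's middle. Foot 40 mm wide (y +-20), x = -45..+39, 14 mm high, then a hook tongue 8 mm high to x = +65. Orange saddle x +-20, y +-18, z = 14..42 mm: grip its two faces 40 mm apart along x. Groove along y on top: floor 20 mm wide at z = 42, ridges 5 mm high.
- segment_3: Saddle segment 3 of three alike (may be absent), loose, 0.18-0.35 kg. Origin: underside, below the saddle's middle. Foot 40 mm wide (y +-20), x = -45..+39, 14 mm high, then a hook tongue 8 mm high to x = +65. Orange saddle x +-20, y +-18, z = 14..42 mm: grip its two faces 40 mm apart along x. Groove along y on top: floor 20 mm wide at z = 42, ridges 5 mm high.
- bed: Assembly bed, fixed, dark steel plate 150 x 240 mm; origin: underside; floor 6 mm above it. The row runs along its y: two 12 mm round guide rods along y, tops 8 mm above the floor, leave x = -46.5..+66.5 mm for the segments' feet (origin at x = 0, axes as the bed's, tongue to +x; 1.5 mm play each side; the round rods lead in). Grey end stop, 16 mm high, at the +y end.
- stop_face (a point): Point on the bed's floor (6 mm above its underside) at the face of the grey end stop, at bed x = 0, y = +85 mm; axes as the bed's. Segments lie to its -y: the first one, flush, has its origin at y = -20 mm, each further one 40 mm farther.
- clamp (a joint): Travel of the red clamp along the bed to +y, m: 0 open, 0.15 at most; its face is then 185 mm minus the travel from the stop face. Starts far in, 0.09 to 0.15, and must be drawn back to make room. Stiff slide (2 N), stays where it is left; it can push the loose segments before it.
- clamp_face (a point): Middle of the red clamp's flat pushing face (it looks to +y of the bed, full width of the bed, 16 mm high), on the floor level; axes as the bed's.
- clamp_grip (a point): Grip point in the middle of the black block on the clamp: 24 mm wide along x, 22 mm along y, from 14 mm below this point (top of the red bar) to 7 mm above it.
- tube: Brass tube, outside 17 mm, 110 mm long, 0.05 kg, lies loose on the bench left of the rack and does not roll; origin at the middle of its underside, its y axis along the tube.

How it is judged:
On the way, in this order (a step that is already met when the one before it is completed fails the run):
1. every segment sits flat in the bed, the row is butted up to the end stop and the clamp is up against it, the tube not yet laid in the grooves (z of segment_1 in the frame of stop_face between -0.003 and 0.004 m and x of segment_1 in the frame of stop_face between -0.005 and 0.005 m and angle between the x axis of each of segment_1, segment_2, segment_3 and the x axis of bed, either way round below 0.06 rad and angle between each of segment_1, segment_2, segment_3's own z axis and vertical below 0.05 rad and z of segment_2 in the frame of stop_face between -0.003 and 0.004 m and x of segment_2 in the frame of stop_face between -0.005 and 0.005 m and z of segment_3 in the frame of stop_face between -0.003 and 0.004 m and x of segment_3 in the frame of stop_face between -0.005 and 0.005 m and (y of segment_1 in the frame of stop_face between -0.023 and -0.018 m or y of segment_1 in the frame of segment_2 between -0.043 and -0.038 m or y of segment_1 in the frame of segment_3 between -0.043 and -0.038 m) and (y of segment_2 in the frame of stop_face between -0.023 and -0.018 m or y of segment_2 in the frame of segment_1 between -0.043 and -0.038 m or y of segment_2 in the frame of segment_3 between -0.043 and -0.038 m) and (y of segment_3 in the frame of stop_face between -0.023 and -0.018 m or y of segment_3 in the frame of segment_1 between -0.043 and -0.038 m or y of segment_3 in the frame of segment_2 between -0.043 and -0.038 m) and (y of segment_1 in the frame of clamp_face between 0.018 and 0.023 m or y of segment_2 in the frame of clamp_face between 0.018 and 0.023 m or y of segment_3 in the frame of clamp_face between 0.018 and 0.023 m) and not (z of tube in the frame of stop_face between 0.038 and 0.047 m and x of tube in the frame of stop_face between -0.008 and 0.008 m and angle between the y axis of tube and the y axis of bed, either way round below 0.1 rad and angle between the z axis of tube and the z axis of bed, either way round below 0.06 rad and y of segment_1 in the frame of tube between -0.06 and 0.06 m and y of segment_2 in the frame of tube between -0.06 and 0.06 m and y of segment_3 in the frame of tube between -0.06 and 0.06 m and linear speed of tube below 0.02 m/s)), for 0.2 s.
2. the tube lies in the grooves over the closed row (z of segment_1 in the frame of stop_face between -0.003 and 0.004 m and x of segment_1 in the frame of stop_face between -0.005 and 0.005 m and angle between the x axis of each of segment_1, segment_2, segment_3 and the x axis of bed, either way round below 0.06 rad and angle between each of segment_1, segment_2, segment_3's own z axis and vertical below 0.05 rad and z of segment_2 in the frame of stop_face between -0.003 and 0.004 m and x of segment_2 in the frame of stop_face between -0.005 and 0.005 m and z of segment_3 in the frame of stop_face between -0.003 and 0.004 m and x of segment_3 in the frame of stop_face between -0.005 and 0.005 m and (y of segment_1 in the frame of stop_face between -0.023 and -0.018 m or y of segment_1 in the frame of segment_2 between -0.043 and -0.038 m or y of segment_1 in the frame of segment_3 between -0.043 and -0.038 m) and (y of segment_2 in the frame of stop_face between -0.023 and -0.018 m or y of segment_2 in the frame of segment_1 between -0.043 and -0.038 m or y of segment_2 in the frame of segment_3 between -0.043 and -0.038 m) and (y of segment_3 in the frame of stop_face between -0.023 and -0.018 m or y of segment_3 in the frame of segment_1 between -0.043 and -0.038 m or y of segment_3 in the frame of segment_2 between -0.043 and -0.038 m) and (y of segment_1 in the frame of clamp_face between 0.018 and 0.023 m or y of segment_2 in the frame of clamp_face between 0.018 and 0.023 m or y of segment_3 in the frame of clamp_face between 0.018 and 0.023 m) and z of tube in the frame of stop_face between 0.038 and 0.047 m and x of tube in the frame of stop_face between -0.008 and 0.008 m and angle between the y axis of tube and the y axis of bed, either way round below 0.1 rad and angle between the z axis of tube and the z axis of bed, either way round below 0.06 rad and y of segment_1 in the frame of tube between -0.06 and 0.06 m and y of segment_2 in the frame of tube between -0.06 and 0.06 m and y of segment_3 in the frame of tube between -0.06 and 0.06 m and linear speed of tube below 0.02 m/s), for 0.2 s.
At the end, for the whole second after the job is handed in: All segments lie flat in the bed (4 mm height, 5 mm across, 0.06 rad), gaps to stop, neighbours and clamp under 3 mm; the tube rests in the grooves (8 mm across, 0.10 rad, not on a ridge) over the middle of every segment (all of step 2); the robot touches nothing.
It fails at once if a segment is forced against the keeper of the rack instead of being tilted out ((contact force between segment_1 and rack_keeper above 50 N and z of segment_1 in the frame of rack below 0.035 m) or (contact force between segment_2 and rack_keeper above 50 N and z of segment_2 in the frame of rack below 0.035 m) or (contact force between segment_3 and rack_keeper above 50 N and z of segment_3 in the frame of rack below 0.035 m)).
Of segment_1, segment_2, segment_3 only 2 to 3 are there at a start; the rules pass over those that are not, and their reading is None.
At some moment in a run one of tube may be knocked a few centimetres aside while the robot is not near it.
Once in a run the grip may slacken for a moment while it holds something.
It also fails if it takes over 192 s, if anything falls off the work surface, if the arm or the gripper's body presses on something with over 40 N, if the wrist force passes 120 N, or if a joint passes its speed limit or range.

## Working session

There is one attempt and no reset: what is moved stays moved. The work goes in short steps, Python scripts to look and compute and a tool call to move; the robot and the scene stay as the last step left them, time stands still between calls to the robot, and variables do not carry over. Pictures are saved under pics/ and viewed, at most 14 in all, crops included, and the job is handed in when it is done.

Besides the shell and the picture viewer there is one more tool, called after "Call:" by a JSON object that holds its "op" and its "data". move_arm: Moves the arm, as the interface text tells. Scaled input: -1 to 1 covers 1 m each way for a shift and 360 degrees each way for a turn. Its arguments: {"type":"object","properties":{"steps":{"type":"array"},"squeeze":{"type":"number"}},"required":["steps"]}

```bash
ls; mkdir -p pics
cat > h.py <<'E'
import numpy as np, cv2
from rig import manip
def grab(n,save=None):
    d=manip.get_image(n); d={k:np.array(v) for k,v in d.items()}; d['pixels']=d['pixels'].astype(np.uint8)
    if save: cv2.imwrite('pics/'+save,d['pixels'])
    return d
def K(d): return np.array([[d['fx'],0,d['cx']],[0,d['fy'],d['cy']],[0,0,1.]])
def ray(d,uv,z):
    uv=np.array(uv,float).reshape(-1,1,2)
    n=cv2.undistortPoints(uv,K(d),d['D'].astype(float)).reshape(-1,2)
    r=np.c_[n,np.ones(len(n))]@d['R']; c=-d['R'].T@d['t']
    return c+r*((z-c[2])/r[:,2])[:,None]
def proj(d,X):
    return cv2.projectPoints(np.array(X,float).reshape(-1,1,3),cv2.Rodrigues(d['R'].astype(float))[0],d['t'].astype(float),K(d),d['D'].astype(float))[0].reshape(-1,2)
E
python3 - <<'E'
from h import *
for n in('scene','top'):
    d=grab(n,n+'0.png'); print(n,-d['R'].T@d['t'],d['R'][2],d['fx'])
s=manip.get_state(); print({k:np.round(v,3) for k,v in s.items()})
E
```

```text
pics
scene [-0.40700017 -0.40796897  0.73923781] [ 0.71047314  0.41064965 -0.57148472] 544.8742390155037
top [0.33690134 0.0685613  0.99508153] [ 0.07208196 -0.0186574  -0.99722419] 404.12810834218106
{'clock': np.float64(0.1), 'qpos': array([-1.264,  0.277,  1.506, -0.   ,  1.361, -0.121]), 'qd': array([-0.001, -0.   , -0.004,  0.001, -0.001, -0.001]), 'effort': array([ 1.0000e-03, -4.1770e+01, -2.4641e+01, -0.0000e+00,  6.0000e-03,
       -0.0000e+00]), 'position': array([ 0.238, -0.523,  0.248]), 'ee_rot': array([-0.001,  0.977,  0.212, -0.   ]), 'contact_force': array([ 0.687, -0.349, -0.365]), 'moment': array([ 0.015, -0.019, -0.063]), 'gripper_force': np.float64(0.0), 'width': np.float64(0.085)}
```

View pics/top0.png

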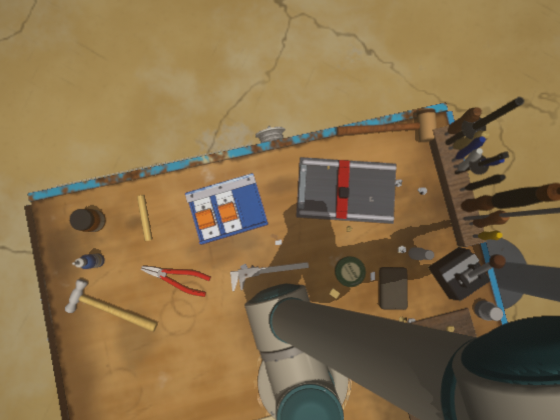

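View pics/scene0.png

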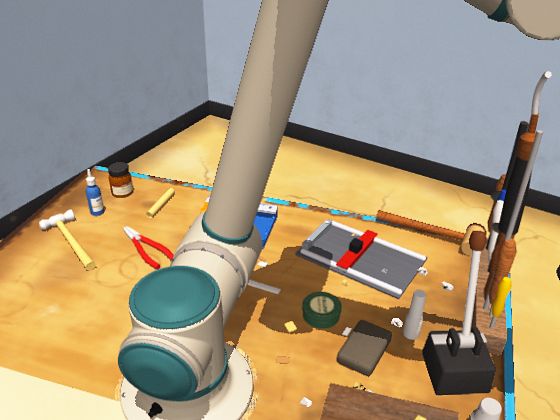

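The top view shows two orange segments in the blue rack at about (205,219) and (228,213), in the left and middle places. It also shows the tube at (144,217) and the bed at (347,189) with the red clamp at (343,190). The stop is at the bed's left (+y) end.

Run:
```python
from h import *
d=grab('top'); im=d['pixels']; hsv=cv2.cvtColor(im,cv2.COLOR_BGR2HSV)
cv2.imwrite('pics/topc.png',cv2.resize(im[145:255,120:420],None,fx=2.66,fy=2.66,interpolation=cv2.INTER_CUBIC))
x0,y0=120,145
def comp(name,lo,hi,z,roi,amin=15):
    m=np.zeros(im.shape[:2],np.uint8); a,b,c,e=roi
    m[b:e,a:c]=cv2.inRange(hsv,lo,hi)[b:e,a:c]
    for c in cv2.findContours(m,cv2.RETR_EXTERNAL,cv2.CHAIN_APPROX_NONE)[0]:
        if cv2.contourArea(c)<amin: continue
        M=cv2.moments(c); uv=[M['m10']/M['m00'],M['m01']/M['m00']]
        bx=cv2.boxPoints(cv2.minAreaRect(c)); P=ray(d,bx,z)
        e=[P[1]-P[0],P[2]-P[1]]
        print(name,np.round(uv,1),'xyz',np.round(ray(d,uv,z)[0],4),'sides',[np.round(np.linalg.norm(v),3) for v in e],'ang',[np.round(np.degrees(np.arctan2(v[1],v[0])),1) for v in e], 'box',np.round(bx).tolist())
comp('orange',(5,150,120),(18,255,255),.047,(185,175,270,245))
comp('blue',(105,120,60),(125,255,255),.02,(180,165,275,250),200)
comp('red',(0,150,80),(4,255,255),.022,(290,150,405,230))
comp('tube',(20,90,150),(35,255,255),.012,(130,185,158,245),40)
comp('bed',(0,0,40),(179,90,125),.006,(292,150,405,230),300)
comp('black',(0,0,0),(179,255,40),.04,(325,175,365,210),10)
```

```text
orange [204.8 218.6] xyz [0.379  0.2332 0.047 ] sides [np.float64(0.036), np.float64(0.039)] ang [np.float64(-73.2), np.float64(-162.8)] box [[195.0, 213.0], [210.0, 208.0], [215.0, 224.0], [199.0, 229.0]]
orange [227.3 212. ] xyz [0.3952 0.1811 0.047 ] sides [np.float64(0.035), np.float64(0.039)] ang [np.float64(-72.4), np.float64(-162.3)] box [[218.0, 206.0], [232.0, 202.0], [237.0, 218.0], [223.0, 222.0]]
blue [248.5 207.5] xyz [0.4081 0.1335 0.02  ] sides [np.float64(0.167), np.float64(0.102)] ang [np.float64(-72.3), np.float64(-162.5)] box [[188.0, 203.0], [255.0, 183.0], [267.0, 223.0], [200.0, 243.0]]
red [341.3 207.2] xyz [ 0.4116 -0.0907  0.022 ] sides [np.float64(0.057), np.float64(0.026)] ang [np.float64(-4.7), np.float64(-94.1)] box [[335.0, 217.0], [337.0, 194.0], [348.0, 195.0], [346.0, 218.0]]
red [343.2 174. ] xyz [ 0.4927 -0.0953  0.022 ] sides [np.float64(0.065), np.float64(0.026)] ang [np.float64(-2.3), np.float64(-91.6)] box [[337.0, 187.0], [338.0, 161.0], [349.0, 161.0], [348.0, 187.0]]
tube [143.7 217.6] xyz [0.3812 0.3855 0.012 ] sides [np.float64(0.013), np.float64(0.107)] ang [np.float64(-78.7), np.float64(-167.9)] box [[137.0, 196.0], [142.0, 195.0], [150.0, 239.0], [145.0, 240.0]]
bed [370.5 191.5] xyz [ 0.4527 -0.1656  0.006 ] sides [np.float64(0.115), np.float64(0.14)] ang [np.float64(-3.7), np.float64(-93.1)] box [[338.0, 213.0], [341.0, 166.0], [398.0, 170.0], [395.0, 216.0]]
bed [318.8 191.5] xyz [ 0.4511 -0.0378  0.006 ] sides [np.float64(0.149), np.float64(0.242)] ang [np.float64(-3.2), np.float64(-93.0)] box [[295.0, 217.0], [299.0, 157.0], [397.0, 163.0], [393.0, 223.0]]
```

View pics/topc.png

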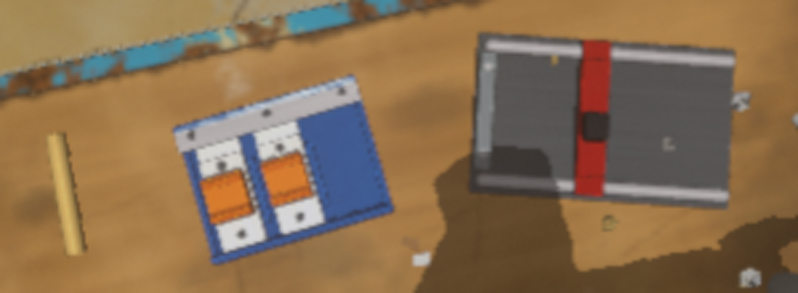

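The enlarged view confirms two segments with the right-hand place empty. The stop is at the bed's left end and the clamp is about 0.1 in. First move: hover over the bed, with the jaws closing along bed x.

Call:
{"op": "move_arm", "data": {"steps": [0,0,0.02,0.01,0.02,0.06,1,0,0,0.04,0.03,0.06,0.08,1,0,0,0.06,0.05,0.1,0.08,1,0,0,0.08,0.07,0.14,0.08,1,0,0,0.1,0.09,0.18,0.08,1,0,0,0.12,0.11,0.22,0.08,1,0,0,0.14,0.13,0.26,0.08,1,0,0,0.155,0.15,0.3,0.06,1,0,0,0.17,0.17,0.34,0.05,1,0,0,0.173,0.19,0.38,0.02,1]}}

```text
clock: 1.15
position: [0.4288, -0.1448, 0.2717]
ee_rot: [0.002, 0.726, 0.688, 0.001]
contact_force: [1.2, -1.2, -0.2]
width: 0.0853
gripper_force: 0.0
```

Call:
{"op": "move_arm", "data": {"steps": [0,0,0,0.02,0.04,-0.02,1,0,0,0,0.023,0.05,-0.04,1,0,0,0,0.023,0.05,-0.04,1,0,0,0,0.023,0.05,-0.04,1,0,0,0,0.023,0.05,-0.04,1,0,0,0,0.023,0.05,-0.04,1,0,0,0,0.023,0.05,-0.04,1,0,0,0,0.023,0.05,-0.04,1,0,0,0,0.023,0.05,-0.04,1,0,0,0,0.023,0.05,-0.04,1]}}

```text
clock: 2.15
position: [0.4501, -0.0962, 0.2306]
ee_rot: [0.0, 0.727, 0.687, 0.0]
contact_force: [-0.2, -0.0, 0.0]
width: 0.0853
gripper_force: 0.0
```

Run:
```python
from h import *
d=grab('wrist','w1.png'); s=manip.get_state()
print(s['clock'],s['position'],s['ee_rot'],s['contact_force'],-d['R'].T@d['t'],d['R'][2],d['fx'])
print(proj(d,[[.452,-.0935,.043]]))
grab('top','t1.png')
```

```text
2.2 [ 0.45008024 -0.09615284  0.23051624] [4.30438511e-05 7.26704077e-01 6.86950639e-01 4.74937371e-05] [-0.37737336  0.7379784  -0.77218112] [ 0.45539134 -0.01789792  0.35544656] [-0.01702939 -0.30561172 -0.95200393] 374.08955185388936
[[279.86451533 186.30542398]]
```

View pics/w1.png

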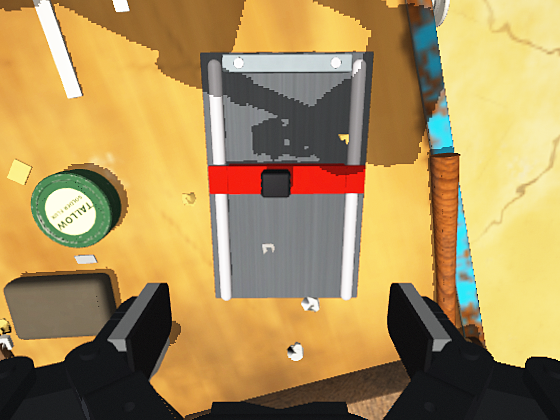

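The wrist view shows the bed with the stop at row 55–72, the rods at columns ~217 and ~352, and the clamp bar at rows 165–193. The black block is at about (276,183).

Run:
```python
from h import *
d=grab('wrist'); im=d['pixels']; hsv=cv2.cvtColor(im,cv2.COLOR_BGR2HSV)
c=ray(d,[[201,53],[373,53],[214,298],[357,298]],.006)
print('corners',c.round(4).tolist(),'mid',c.mean(0), 'sides',np.linalg.norm(c[1]-c[0]),np.linalg.norm(c[2]-c[0]),np.linalg.norm(c[3]-c[1]))
print('yaw from sides',[np.degrees(np.arctan2(*(v[[1,0]]))) for v in (c[0]-c[2],c[1]-c[3])])
# block
roi=np.zeros(im.shape[:2],np.uint8); roi[155:210,245:310]=cv2.inRange(hsv,(0,0,0),(179,255,60))[155:210,245:310]
cc=max(cv2.findContours(roi,0,1)[0],key=cv2.contourArea); x,y,w,h=cv2.boundingRect(cc); print('blk',x,y,w,h)
P=ray(d,[[x,y],[x+w,y]],.043); print(P.round(4), 'low', ray(d,[[x,y+h],[x+w,y+h]],.022).round(4),ray(d,[[x,y+h],[x+w,y+h]],.043).round(4))
m=cv2.inRange(hsv,(0,150,60),(6,255,255)); m[:, :200]=0;m[:,380:]=0;m[:150]=0;m[210:]=0
for col in (222,240,310,330,345):
    r=np.where(m[:,col])[0]; print('red',col,r.min(),r.max(),ray(d,[[col,r.min()]],.022).round(4),ray(d,[[col,r.max()+1]],.022).round(4))
for col in (260,300): print(col,[int(v) for v in cv2.cvtColor(im,6)[50:90,col]])
for row in (130,230): print(row,[int(v) for v in cv2.cvtColor(im,6)[row,200:235]],[int(v) for v in cv2.cvtColor(im,6)[row,335:375]])
```

```text
corners [[0.3906, 0.0185, 0.006], [0.5378, 0.0101, 0.006], [0.3754, -0.2192, 0.006], [0.5261, -0.2277, 0.006]] mid [ 0.45747393 -0.10453079  0.006     ] sides 0.1474860167513796 0.23817563868513403 0.23810355903226307
yaw from sides [np.float64(86.35592395002956), np.float64(87.16869705600264)]
blk 261 169 30 29
[[ 0.4369 -0.0775  0.043 ]
 [ 0.4622 -0.0789  0.043 ]] low [[ 0.4337 -0.1085  0.022 ]
 [ 0.4614 -0.1101  0.022 ]] [[ 0.4351 -0.1028  0.043 ]
 [ 0.461  -0.1042  0.043 ]]
red 222 166 193 [[ 0.4009 -0.0768  0.022 ]] [[ 0.3982 -0.1027  0.022 ]]
red 240 164 193 [[ 0.4172 -0.0759  0.022 ]] [[ 0.4147 -0.1036  0.022 ]]
red 310 164 193 [[ 0.4799 -0.0795  0.022 ]] [[ 0.479  -0.1072  0.022 ]]
red 330 164 193 [[ 0.4978 -0.0805  0.022 ]] [[ 0.4974 -0.1083  0.022 ]]
red 345 165 193 [[ 0.5112 -0.0822  0.022 ]] [[ 0.5111 -0.1091  0.022 ]]
260 [194, 163, 83, 111, 152, 213, 218, 215, 215, 213, 214, 214, 212, 213, 214, 214, 214, 214, 215, 216, 220, 194, 93, 98, 140, 137, 137, 137, 137, 136, 137, 136, 136, 137, 140, 145, 55, 64, 69, 67]
300 [192, 164, 59, 46, 127, 212, 217, 211, 211, 211, 212, 2
[... 181 characters left out ...]
, 134, 134, 136, 124, 205, 241, 246, 248, 251, 253, 252, 249, 243, 239, 230, 202, 159, 86, 117, 140, 130, 136, 139, 138, 133, 132, 134, 138] [67, 64, 63, 68, 65, 65, 64, 65, 64, 63, 64, 65, 61, 70, 99, 125, 137, 144, 149, 153, 162, 163, 156, 153, 150, 147, 126, 76, 63, 63, 63, 63, 60, 88, 126, 122, 119, 119, 119, 120]
230 [213, 213, 213, 213, 211, 210, 209, 208, 207, 209, 213, 174, 123, 131, 134, 131, 107, 202, 246, 248, 250, 252, 252, 249, 243, 239, 231, 200, 140, 117, 127, 126, 130, 130, 131] [125, 125, 125, 125, 126, 127, 127, 117, 135, 190, 234, 242, 246, 249, 252, 252, 249, 245, 242, 232, 172, 114, 128, 130, 129, 118, 187, 218, 215, 213, 215, 215, 215, 216, 215, 216, 217, 217, 217, 216]
```

```bash
cat >> h.py <<'E'
BY=np.radians(-3.25); 
def rot(a): return np.array([[np.cos(a),-np.sin(a)],[np.sin(a),np.cos(a)]])
BO=np.array([.4575,-.1045])
def tobed(p): return (np.atleast_2d(p)[:,:2]-BO)@rot(BY)
E
python3 - <<'E'
from h import *
d=grab('wrist')
for r,l,rr in((130,(210.5,223.5),(349,361.5)),(230,(216.5,228),(344,355.5))):
    a=ray(d,[[np.mean(l),r]],.009); b=ray(d,[[np.mean(rr),r]],.009); print('rods bed',tobed(a),tobed(b))
print('stop',tobed(ray(d,[[260,72],[300,72]],.022)),'back',tobed(ray(d,[[260,54.5],[300,54.5]],.022)))
print('clampface',tobed(ray(d,[[240,164],[330,164]],.006)),'rear',tobed(ray(d,[[240,194],[330,194]],.022)))
print('block rear top',tobed(ray(d,[[262,198],[291,198]],.043)),'front bottom',tobed(ray(d,[[261,169],[291,169]],.022)))
E
```

```text
rods bed [[-0.06303376  0.05491102]] [[0.06213235 0.0549148 ]]
rods bed [[-0.06279328 -0.0415599 ]] [[ 0.06284373 -0.04153055]]
stop [[-0.02271277  0.10325892]
 [ 0.01055265  0.10326589]] back [[-0.022496    0.11660109]
 [ 0.0103046   0.11660801]]
clampface [[-0.04354147  0.02341706]
 [ 0.04104849  0.02342676]] rear [[-0.04275886 -0.00147655]
 [ 0.0400308  -0.00146294]]
block rear top [[-0.02159481  0.00050057]
 [ 0.0034947   0.00050609]] front bottom [[-0.02310317  0.02178682]
 [ 0.00392381  0.02179401]]
```

Call:
{"op": "move_arm", "data": {"steps": [0,0,0,-0.0015,0.003,-0.03,0.2,0,0,0,-0.0015,0.003,-0.06,0.2,0,0,0,-0.0015,0.003,-0.09,0.2,0,0,0,-0.0015,0.003,-0.12,0.2,0,0,0,-0.0015,0.003,-0.14,0.2,0,0,0,-0.0015,0.003,-0.16,0.2,0,0,0,-0.0015,0.003,-0.172,0.2,0,0,0,-0.0015,0.003,-0.18,0.2,0,0,0,-0.0015,0.003,-0.186,0.2,0,0,0,-0.0015,0.003,-0.186,0.2], "squeeze": 40}}

```text
clock: 3.35
position: [0.4485, -0.093, 0.0441]
ee_rot: [-0.0, 0.727, 0.687, -0.0]
contact_force: [-0.0, 1.3, -0.5]
width: 0.0513
gripper_force: 0.0
```

Call:
{"op": "move_arm", "data": {"steps": [0,0,0,0,0,0,-1,0,0,0,0,0,0,-1,0,0,0,0,0,0,-1,0,0,0,0,0,0,-1,0,0,0,0,0,0,-1,0,0,0,0,0,0,-1,0,0,0,0,0,0,-1,0,0,0,0,0,0,-1,0,0,0,0,0,0,-1,0,0,0,0,0,0,-1]}}

```text
clock: 4.35
position: [0.4471, -0.0929, 0.0451]
ee_rot: [-0.001, 0.726, 0.687, -0.001]
contact_force: [-4.2, -0.5, 6.3]
width: 0.0234
gripper_force: 40.5
```

Call:
{"op": "move_arm", "data": {"steps": [0,0,0,-0.0015,-0.01,0,-1,0,0,0,-0.002,-0.02,0,-1,0,0,0,-0.0025,-0.03,0,-1,0,0,0,-0.003,-0.04,0,-1,0,0,0,-0.0035,-0.05,0,-1,0,0,0,-0.004,-0.06,0,-1,0,0,0,-0.005,-0.07,0,-1,0,0,0,-0.0055,-0.08,0,-1,0,0,0,-0.006,-0.09,0,-1,0,0,0,-0.0065,-0.096,0,-1]}}

```text
clock: 5.35
position: [0.4419, -0.1901, 0.0451]
ee_rot: [0.0, 0.727, 0.687, -0.0]
contact_force: [-0.5, 1.9, 5.2]
width: 0.023
gripper_force: 40.5
```

Call:
{"op": "move_arm", "data": {"steps": [0,0,0,0,0,0,-0.2,0,0,0,0,0,0,0.3,0,0,0,0,0,0,0.3,0,0,0,0,0,0,0.3,0,0,0,0,0,0.03,0.3,0,0,0,0,0,0.07,0.5,0,0,0,0,0,0.11,1,0,0,0,0,0,0.15,1,0,0,0,0,0.03,0.18,1,0,0,0,0,0.07,0.187,1]}}

```text
clock: 6.35
position: [0.4446, -0.1203, 0.2353]
ee_rot: [0.004, 0.728, 0.686, 0.002]
contact_force: [0.2, 0.4, 0.1]
width: 0.0854
gripper_force: 0.0
```

Call:
{"op": "move_arm", "data": {"steps": [0,0,0.01,-0.008,0.045,0,1,0,0,0.02,-0.016,0.09,0,1,0,0,0.03,-0.024,0.135,0,1,0,0,0.04,-0.032,0.18,0,1,0,0,0.05,-0.04,0.225,0,1,0,0,0.0576,-0.047,0.265,0,1,0,0,0.0576,-0.052,0.3,0,1,0,0,0.0576,-0.055,0.32,0,1,0,0,0.0576,-0.055,0.326,0,1,0,0,0.0576,-0.055,0.326,0,1]}}

```text
clock: 7.35
position: [0.387, 0.2074, 0.2313]
ee_rot: [0.0, 0.59, 0.807, -0.0]
contact_force: [0.3, -0.6, -0.7]
width: 0.0851
gripper_force: 0.0
```

Run:
```python
from h import *
d=grab('wrist','w2.png'); s=manip.get_state()
print(s['clock'],s['position'],s['ee_rot'],-d['R'].T@d['t'])
im=d['pixels']; hsv=cv2.cvtColor(im,cv2.COLOR_BGR2HSV)
m=cv2.inRange(hsv,(5,150,120),(18,255,255))
for c in cv2.findContours(m,0,1)[0]:
    if cv2.contourArea(c)<300: continue
    bx=cv2.boxPoints(cv2.minAreaRect(c)); P=ray(d,bx,.05); print(bx.round().tolist(),P.mean(0).round(4),[np.degrees(np.arctan2(*(P[i+1]-P[i])[[1,0]])).round(1) for i in (0,1)],[np.linalg.norm(P[i+1]-P[i]).round(4) for i in (0,1)])
```

```text
7.4 [0.38706621 0.20660271 0.23133039] [ 2.60482014e-04  5.90731437e-01  8.06868127e-01 -3.56732888e-04] [0.36423922 0.28222152 0.35617956]
[[363.0, 418.0], [381.0, 322.0], [391.0, 324.0], [373.0, 420.0]] [0.5359 0.0597 0.05  ] [np.float64(102.8), np.float64(5.8)] [np.float64(0.1146), np.float64(0.0099)]
[[235.0, 339.0], [255.0, 276.0], [332.0, 301.0], [313.0, 363.0]] [0.4303 0.0886 0.05  ] [np.float64(90.7), np.float64(-1.8)] [np.float64(0.0694), np.float64(0.0759)]
[[102.0, 224.0], [140.0, 210.0], [167.0, 284.0], [129.0, 298.0]] [0.284  0.1128 0.05  ] [np.float64(37.9), np.float64(-59.2)] [np.float64(0.0362), np.float64(0.0724)]
[[257.0, 193.0], [302.0, 193.0], [302.0, 240.0], [257.0, 240.0]] [0.3953 0.1857 0.05  ] [np.float64(17.6), np.float64(-71.3)] [np.float64(0.038), np.float64(0.0427)]
[[256.0, 133.0], [304.0, 133.0], [304.0, 179.0], [256.0, 179.0]] [0.3798 0.2356 0.05  ] [np.float64(17.6), np.float64(-71.2)] [np.float64(0.0385), np.float64(0.0377)]
[[-0.0, 0.0], [460.0, 0.0], [460.0, 356.0], [0.0, 356.0]] [0.3529 0.1839 0.05  ] [np.float64(17.8), np.float64(-63.9)] [np.float64(0.3291), np.float64(0.3094)]
```

View pics/w2.png

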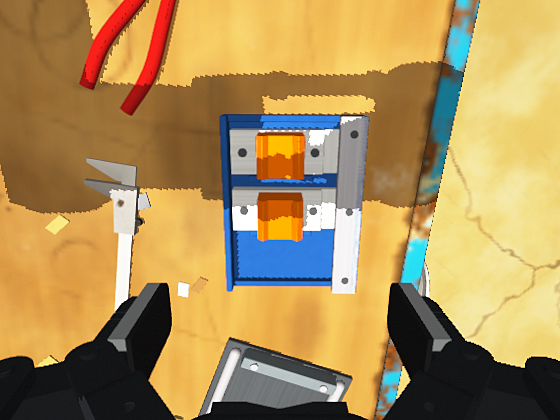

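The wrist view shows two segments square to the camera: saddle A at (280,156) and B at (280,217). The lip is at columns 222–232, the keeper at 333–365, and the third place is empty.

Run:
```python
from h import *
d=grab('wrist'); Y=np.radians(17.55); T=np.array([.387,.2069])
f=lambda p,z:((ray(d,p,z)[:,:2]-T)@rot(Y)).round(4).tolist()
print('A x edges',f([[256,150],[304.5,150]],.053),'low edge',f([[280,179.5]],.053),'up edge',f([[280,133]],.02))
print('B x edges',f([[257,210],[302.5,210]],.053),'low edge',f([[280,240.5]],.053),'up edge',f([[280,193]],.02))
print('lip top',f([[222,200],[232,200],[224,270],[234,270]],.026)); print('keeper front',f([[334,200],[334,270]],.029),'rear',f([[366,150],[358,270]],.029))
print('foot -x', f([[230,150],[233,212]],.02))
im=d['pixels'];g=cv2.cvtColor(im,6)
for r in (150,212,265): print(r,g[r,216:246].tolist(),g[r,325:372].tolist())
h=cv2.cvtColor(im,40)
for r in (145,170,205,230):
  o=np.where(cv2.inRange(h[r:r+1,235:330],(5,130,90),(20,255,255))[0])[0]+235; print(r,o.min(),o.max())
```

```text
A x edges [[-0.0177, 0.0343], [0.0214, 0.0343]] low edge [[0.0017, 0.0101]] up edge [[0.0017, 0.0445]]
B x edges [[-0.0178, -0.0163], [0.0208, -0.0163]] low edge [[0.0017, -0.0441]] up edge [[0.0018, -0.0101]]
lip top [[-0.0514, -0.0151], [-0.0422, -0.0151], [-0.0527, -0.0859], [-0.043, -0.0859]]
keeper front [[0.0508, -0.0143], [0.0539, -0.0844]] rear [[0.0765, 0.0308], [0.077, -0.0843]]
foot -x [[-0.043, 0.0296], [-0.0425, -0.0286]]
150 [86, 89, 89, 90, 77, 59, 54, 60, 59, 62, 59, 40, 26, 14, 133, 187, 188, 185, 185, 184, 187, 185, 117, 49, 57, 59, 59, 60, 59, 49] [185, 185, 187, 186, 186, 185, 180, 182, 184, 184, 183, 187, 183, 125, 90, 143, 152, 151, 151, 148, 147, 148, 150, 148, 146, 146, 147, 146, 145, 145, 143, 148, 151, 152, 144, 125, 126, 130, 132, 134, 129, 103, 88, 112, 109, 107, 109]
212 [187, 186, 185, 186, 186, 186, 193, 158, 112, 112, 115, 117, 109, 73, 32, 7, 148, 255, 255, 255, 254, 254, 255, 255, 255, 153, 101, 108, 108, 106] [254, 254, 254, 254, 254, 254, 254, 254, 255, 255, 209, 190, 249, 249, 246, 245, 245, 245, 248, 251, 236, 143, 107, 117, 119, 114, 101, 164, 245, 251, 247, 238, 240, 249, 252, 253, 209, 156, 196, 193, 191, 190, 190, 189, 189, 188, 189]
265 [200, 199, 199, 198, 198, 198, 197, 196, 201, 173, 123, 107, 115, 116, 108, 76, 36, 25, 43, 58, 59, 51, 102, 120, 116, 116, 115, 116, 115, 116] [115, 114, 114, 115, 115, 112, 111, 85, 200, 253, 248, 245, 244, 244, 245, 246, 246, 244, 246, 248, 247, 246, 245, 244, 244, 246, 242, 234, 234, 241, 245, 239, 218, 184, 199, 196, 192, 191, 190, 191, 189, 187, 188, 188, 188, 189, 191]
145 256 304
170 257 303
205 258 302
230 258 302
```

Call:
{"op": "move_arm", "data": {"steps": [0,0,0,-0.003,0.015,-0.03,0.3,0,0,0,-0.0065,0.0264,-0.07,0.3,0,0,0,-0.0065,0.0264,-0.1,0.3,0,0,0,-0.0065,0.0264,-0.125,0.3,0,0,0,-0.0065,0.0264,-0.145,0.3,0,0,0,-0.0065,0.0264,-0.16,0.3,0,0,0,-0.0065,0.0264,-0.172,0.3,0,0,0,-0.0065,0.0264,-0.181,0.3,0,0,0,-0.0065,0.0264,-0.187,0.3,0,0,0,-0.0065,0.0264,-0.187,0.3], "squeeze": 60}}

```text
clock: 8.45
position: [0.3805, 0.2327, 0.044]
ee_rot: [-0.0, 0.591, 0.806, -0.0]
contact_force: [-0.4, -0.2, -0.2]
width: 0.0558
gripper_force: 0.0
```

Call:
{"op": "move_arm", "data": {"steps": [0,0,0,0,0,0,-1,0,0,0,0,0,0,-1,0,0,0,0,0,0,-1,0,0,0,0,0,0,-1,0,0,0,0,0,0,-1,0,0,0,0,0,0,-1,0,0,0,0,0,0,-1,0,0,0,0,0,0,-1,0,0,0,0,0,0,-1,0,0,0,0,0,0,-1]}}

```text
clock: 9.45
position: [0.3812, 0.2334, 0.0451]
ee_rot: [0.001, 0.591, 0.807, 0.001]
contact_force: [1.3, -0.1, 5.7]
width: 0.0389
gripper_force: 62.5
```

Call:
{"op": "move_arm", "data": {"steps": [-0.0018,0.0056,0,0.0009,0.0003,0.0026,-1,-0.0036,0.0113,0,0.0018,0.0006,0.0052,-1,-0.0054,0.0169,0,0.0029,0.0009,0.0076,-1,-0.0071,0.0225,0,0.004,0.0013,0.01,-1,-0.0089,0.0282,0,0.005,0.0016,0.0121,-1,-0.0107,0.0338,0,0.006,0.0019,0.0142,-1,-0.0125,0.0394,0,0.0071,0.0022,0.0163,-1,-0.0142,0.045,0,0.0083,0.0026,0.0184,-1,-0.0142,0.045,0,0.0083,0.0026,0.0184,-1,-0.0142,0.045,0,0.0083,0.0026,0.0184,-1]}}

```text
clock: 10.45
position: [0.3889, 0.236, 0.0625]
ee_rot: [-0.087, 0.585, 0.798, -0.119]
contact_force: [-0.5, 0.5, -2.7]
width: 0.0385
gripper_force: 61.5
```

Run:
```python
from h import *
s=manip.get_state(); print(s['contact_force'],s['moment'],s['position'],s['ee_rot'],s['width'])
d=grab('wrist','w3.png')
```

```text
[-0.51139044  0.49695213 -2.70252598] [ 0.05217617 -0.20066621  0.03226653] [0.38885719 0.23598602 0.06245613] [-0.08726088  0.58466102  0.79775449 -0.11893194] 0.03851608719233077
```

View pics/w3.png

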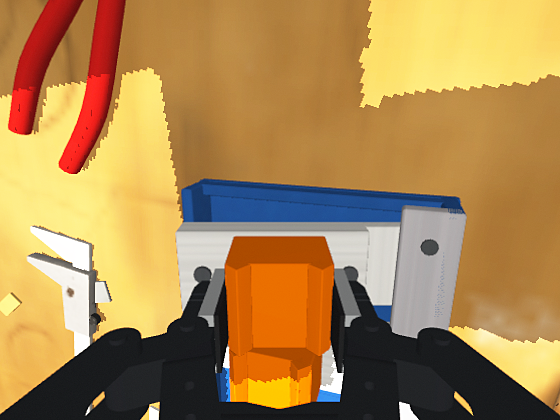

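The segment is held and tilted with it: the foot's front (col ~180) is over the lip and the tongue is still under the keeper (col ~400). The force is its weight only, so I'll draw it out, lift and level.

Call:
{"op": "move_arm", "data": {"steps": [0,0,0,-0.0048,-0.0015,0,-1,0,0,0,-0.0095,-0.003,0,-1,0,0,0,-0.0143,-0.0045,0,-1,0,0,0,-0.019,-0.006,0,-1,0,0,0,-0.0238,-0.0075,0,-1,0,0,0,-0.0286,-0.009,0.001,-1,0,0,0,-0.0286,-0.009,0.02,-1,0,0,0,-0.0286,-0.009,0.05,-1,0.0071,-0.0225,0,-0.0286,-0.009,0.08,-1,0.0142,-0.045,0,-0.0286,-0.009,0.11,-1]}}

```text
clock: 11.5
position: [0.3614, 0.2272, 0.1737]
ee_rot: [0.001, 0.591, 0.806, 0.002]
contact_force: [0.3, 0.7, -1.4]
width: 0.0387
gripper_force: 61.7
```

Call:
{"op": "move_arm", "data": {"steps": [0,0,-0.005,0.008,-0.02,0,-1,0,0,-0.014,0.02,-0.055,0,-1,0,0,-0.024,0.034,-0.095,0,-1,0,0,-0.034,0.048,-0.135,0,-1,0,0,-0.044,0.062,-0.175,0,-1,0,0,-0.054,0.076,-0.21,0,-1,0,0,-0.0578,0.085,-0.235,-0.02,-1,0,0,-0.0578,0.0896,-0.248,-0.05,-1,0,0,-0.0578,0.0896,-0.252,-0.08,-1,0,0,-0.0578,0.0896,-0.252,-0.08,-1]}}

```text
clock: 12.5
position: [0.4461, -0.025, 0.0898]
ee_rot: [-0.004, 0.728, 0.686, -0.003]
contact_force: [-0.8, 0.8, -1.8]
width: 0.0387
gripper_force: 67.1
```

Run:
```python
from h import *
s=manip.get_state(); print(s['contact_force'],s['moment'],s['position'],s['ee_rot'],s['width'])
d=grab('wrist','w4.png'); grab('top','t4.png')
```

```text
[-0.80348872  0.84611793 -1.82432794] [ 0.00241849  0.04501753 -0.02516287] [ 0.44610616 -0.02504372  0.08980402] [-0.00397442  0.72764054  0.68594156 -0.00276069] 0.03869378924763264
```

View pics/w4.png

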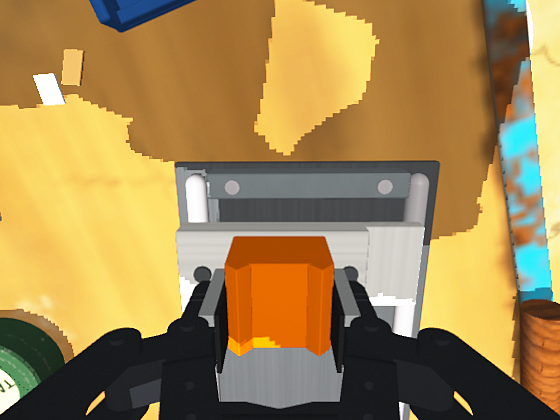

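The segment hangs level over the bed between the rods at columns ~195 and ~417. The stop is at rows 172–198, and the foot's front edge is at row 228.

Run:
```python
from h import *
s=manip.get_state(); print(s['position'],s['ee_rot'],s['qd'].round(3))
d=grab('wrist'); g=cv2.cvtColor(d['pixels'],6)
print(g[185,175:215].tolist(),g[185,400:440].tolist()); print(g[160:205,300].tolist()); print(g[215:240,200].tolist())
print(g[240,170:190].tolist(),g[240,410:430].tolist())
s=manip.get_state(); print(s['position'],s['ee_rot'])
```

```text
[ 0.44922509 -0.0248084   0.0928975 ] [-8.42093545e-04  7.27188624e-01  6.86437042e-01 -4.27183154e-04] [ 0.011 -0.027 -0.034 -0.001 -0.008 -0.001]
[151, 149, 153, 151, 141, 208, 246, 250, 251, 251, 252, 253, 254, 254, 254, 253, 252, 250, 247, 245, 241, 234, 223, 201, 173, 118, 168, 220, 232, 231, 234, 243, 179, 111, 121, 125, 123, 124, 125, 124] [107, 120, 146, 150, 156, 160, 163, 164, 168, 171, 175, 178, 175, 171, 171, 167, 166, 163, 158, 140, 82, 70, 71, 72, 72, 71, 69, 65, 105, 133, 131, 130, 128, 129, 130, 127, 129, 126, 126, 127]
[104, 62, 62, 73, 74, 73, 74, 74, 81, 83, 82, 80, 81, 113, 125, 123, 125, 124, 125, 122, 125, 123, 124, 125, 124, 124, 124, 125, 125, 123, 125, 125, 122, 121, 124, 124, 118, 87, 70, 72, 74, 73, 75, 74, 75]
[206, 208, 208, 211, 213, 217, 211, 164, 139, 140, 143, 146, 149, 146, 143, 134, 165, 195, 202, 202, 205, 206, 208, 211, 212]
[219, 219, 219, 219, 221, 192, 194, 213, 214, 213, 213, 214, 212, 214, 213, 213, 214, 212, 214, 213] [211, 211, 210, 208, 208, 205, 208, 207, 208, 206, 208, 209, 204, 211, 220, 217, 217, 216, 217, 217]
[ 0.45029267 -0.02484648  0.0937709 ] [3.57548074e-04 7.26984358e-01 6.86653834e-01 3.56452490e-04]
```

Run:
```python
from h import *
d=grab('wrist')
T=np.array([.4503,-.0248])
f=lambda p,z:((ray(d,p,z)[:,:2]-T)@rot(BY)).round(4).tolist()
print('rods',f([[189.5,185],[410.5,185]],.009)); print('stop',f([[300,196.7]],.022))
print('foot +y',f([[200,231]],.0688),f([[200,222]],.0548)); print('foot x',f([[175,240]],.0688),f([[421.5,240]],.0628))
im=d['pixels']; h=cv2.cvtColor(im,40)
for r in(255,300):
  o=np.where(cv2.inRange(h[r:r+1,215:345],(5,130,60),(20,255,255))[0])[0]+215; print(r,o.min(),o.max())
print(proj(d,[[.4503,-.0248,.0938]]))
```

```text
rods [[-0.0503, 0.0285], [0.0763, 0.0284]]
stop [[0.0124, 0.0251]]
foot +y [[-0.0328, 0.0227]] [[-0.0356, 0.0219]]
foot x [[-0.0437, 0.0186]] [[0.0645, 0.016]]
255 228 330
300 227 331
[[276.703146   309.58724637]]
```

Call:
{"op": "move_arm", "data": {"steps": [0,0,0,0.0015,0,-0.01,-1,0,0,0,0.0015,0,-0.02,-1,0,0,0,0.0015,0,-0.028,-1,0,0,0,0.0015,0,-0.034,-1,0,0,0,0.0015,0,-0.038,-1,0,0,0,0.0015,0,-0.041,-1,0,0,0,0.0015,0,-0.041,-1,0,0,0,0.0015,0,-0.041,-1,0,0,0,0.0015,0,-0.041,-1,0,0,0,0.0015,0,-0.041,-1]}}

```text
clock: 13.7
position: [0.4516, -0.0251, 0.0521]
ee_rot: [0.0, 0.727, 0.687, 0.0]
contact_force: [1.3, 0.5, -1.8]
width: 0.0386
gripper_force: 67.2
```

Call:
{"op": "move_arm", "data": {"steps": [0,0,0,0,0,-0.001,-1,0,0,0,0,0,-0.002,-1,0,0,0,0,0,-0.003,-1,0,0,0,0,0,-0.004,-1,0,0,0,0,0,-0.005,-1,0,0,0,0,0,-0.006,-1,0,0,0,0,0,-0.0065,-1,0,0,0,0,0,-0.0065,-1,0,0,0,0,0,-0.0065,-1,0,0,0,0,0,-0.0065,-1]}}

```text
clock: 14.7
position: [0.4515, -0.0251, 0.0454]
ee_rot: [0.0, 0.727, 0.687, 0.0]
contact_force: [0.3, -0.4, -2.3]
width: 0.0387
gripper_force: 67.3
```

Call:
{"op": "move_arm", "data": {"steps": [0,0,0,0,0,-0.0005,-0.3,0,0,0,0,0,-0.0005,0.1,0,0,0,0,0,-0.0005,0.3,0,0,0,0,0,-0.0005,0.3,0,0,0,0,0,0,0.3,0,0,0,0,0,0.02,0.3,0,0,0,0,0,0.05,0.3,0,0,0,0,0,0.09,0.3,0,0,0,0,0,0.13,0.3,0,0,0,0,0,0.17,0.3]}}

```text
clock: 15.7
position: [0.4511, -0.025, 0.217]
ee_rot: [0.0, 0.727, 0.687, 0.0]
contact_force: [0.6, -0.2, -1.5]
width: 0.0553
gripper_force: 0.0
```

Call:
{"op": "move_arm", "data": {"steps": [0,0,0.008,-0.009,0.03,0,0.3,0,0,0.018,-0.019,0.07,0,0.3,0,0,0.028,-0.029,0.11,0,0.3,0,0,0.038,-0.038,0.145,0,0.3,0,0,0.048,-0.046,0.175,0,0.3,0,0,0.0578,-0.053,0.198,0,0.3,0,0,0.0578,-0.0546,0.207,0,0.3,0,0,0.0578,-0.0546,0.207,0,0.3,0,0,0.0578,-0.0546,0.207,0,0.3,0,0,0.0578,-0.0546,0.207,0,0.3]}}

```text
clock: 16.7
position: [0.3972, 0.181, 0.2153]
ee_rot: [0.0, 0.592, 0.806, -0.0]
contact_force: [-0.4, 0.9, -0.4]
width: 0.0554
gripper_force: 0.0
```

Run:
```python
from h import *
s=manip.get_state(); print(s['position'],s['ee_rot'])
d=grab('wrist'); Y=np.radians(17.55); T=s['position'][:2]
im=d['pixels']; h=cv2.cvtColor(im,40); m=cv2.inRange(h,(5,130,70),(18,255,255)); m[:110]=0;m[270:]=0;m[:,:230]=0;m[:,330:]=0
for c in cv2.findContours(m,0,1)[0]:
    if cv2.contourArea(c)<200: continue
    x,y,w,hh=cv2.boundingRect(c); print(x,y,w,hh)
    f=lambda p,z:((ray(d,p,z)[:,:2]-T)@rot(Y)).round(4).tolist()
    print('x',f([[x,y+hh/2],[x+w,y+hh/2]],.053),'low',f([[280,y+hh]],.053),'up',f([[280,y]],.02))
grab('top','t5.png')
```

```text
[0.39719266 0.18096495 0.21531202] [ 2.17748785e-04  5.91779283e-01  8.06099986e-01 -2.13273236e-04]
253 165 50 51
x [[-0.0196, 0.0052], [0.0199, 0.0051]] low [[0.0017, -0.0161]] up [[0.0018, 0.0194]]
```

View pics/t5.png

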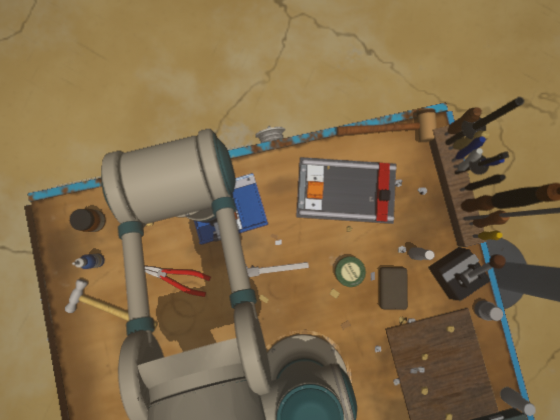

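Segment A sits by the stop at (316,189) and the clamp is back at (383,190). B is directly below the tool.

Call:
{"op": "move_arm", "data": {"steps": [0,0,0,-0.0005,0.0014,-0.03,0.3,0,0,0,-0.0005,0.0014,-0.06,0.3,0,0,0,-0.0005,0.0014,-0.09,0.3,0,0,0,-0.0005,0.0014,-0.115,0.3,0,0,0,-0.0005,0.0014,-0.135,0.3,0,0,0,-0.0005,0.0014,-0.15,0.3,0,0,0,-0.0005,0.0014,-0.16,0.3,0,0,0,-0.0005,0.0014,-0.168,0.3,0,0,0,-0.0005,0.0014,-0.1715,0.3,0,0,0,-0.0005,0.0014,-0.1715,0.3], "squeeze": 60}}

```text
clock: 17.8
position: [0.3965, 0.1832, 0.0438]
ee_rot: [0.0, 0.591, 0.807, 0.0]
contact_force: [0.2, 0.1, -0.4]
width: 0.0556
gripper_force: 0.0
```

Call:
{"op": "move_arm", "data": {"steps": [0,0,0,0,0,0,-1,0,0,0,0,0,0,-1,0,0,0,0,0,0,-1,0,0,0,0,0,0,-1,0,0,0,0,0,0,-1,0,0,0,0,0,0,-1,0,0,0,0,0,0,-1,0,0,0,0,0,0,-1,0,0,0,0,0,0,-1,0,0,0,0,0,0,-1]}}

```text
clock: 18.8
position: [0.3967, 0.1834, 0.0446]
ee_rot: [0.0, 0.591, 0.807, 0.0]
contact_force: [-0.8, -0.4, 5.7]
width: 0.0388
gripper_force: 62.5
```

Call:
{"op": "move_arm", "data": {"steps": [-0.0018,0.0056,0,0.0009,0.0003,0.0026,-1,-0.0036,0.0113,0,0.0018,0.0006,0.0052,-1,-0.0054,0.0169,0,0.0029,0.0009,0.0076,-1,-0.0071,0.0225,0,0.004,0.0013,0.01,-1,-0.0089,0.0282,0,0.005,0.0016,0.0121,-1,-0.0107,0.0338,0,0.006,0.0019,0.0142,-1,-0.0125,0.0394,0,0.0071,0.0022,0.0163,-1,-0.0142,0.045,0,0.0083,0.0026,0.0184,-1,-0.0142,0.045,0,0.0083,0.0026,0.0184,-1,-0.0142,0.045,0,0.0083,0.0026,0.0184,-1]}}

```text
clock: 19.8
position: [0.4048, 0.186, 0.0619]
ee_rot: [-0.087, 0.585, 0.798, -0.119]
contact_force: [-0.4, -0.3, -3.4]
width: 0.0387
gripper_force: 61.5
```

Same signature as the first one (weight only).

Call:
{"op": "move_arm", "data": {"steps": [0,0,0,-0.0048,-0.0015,0,-1,0,0,0,-0.0095,-0.003,0,-1,0,0,0,-0.0143,-0.0045,0,-1,0,0,0,-0.019,-0.006,0,-1,0,0,0,-0.0238,-0.0075,0,-1,0,0,0,-0.0286,-0.009,0.001,-1,0,0,0,-0.0286,-0.009,0.02,-1,0,0,0,-0.0286,-0.009,0.05,-1,0.0071,-0.0225,0,-0.0286,-0.009,0.08,-1,0.0142,-0.045,0,-0.0286,-0.009,0.11,-1]}}

```text
clock: 20.8
position: [0.377, 0.1771, 0.173]
ee_rot: [0.001, 0.591, 0.807, 0.002]
contact_force: [0.4, -0.6, -2.7]
width: 0.039
gripper_force: 62.0
```

Call:
{"op": "move_arm", "data": {"steps": [0,0,0,0,0,0,-1,0,0,0,0,0,0,-1,0,0,0,0,0,0,-1,0,0,0,0,0,0,-1,0,0,0,0,0,0,-1,0,0,0,0,0,0,-1,0,0,0,0,0,0,-1,0,0,0,0,0,0,-1,0,0,0,0,0,0,-1,0,0,0,0,0,0,-1]}}

```text
clock: 21.8
position: [0.376, 0.1769, 0.1723]
ee_rot: [0.0, 0.591, 0.807, 0.0]
contact_force: [-0.2, -0.2, -3.8]
width: 0.0385
gripper_force: 62.1
```

Call:
{"op": "move_arm", "data": {"steps": [0,0,-0.008,0.008,-0.025,0,-1,0,0,-0.018,0.02,-0.065,0,-1,0,0,-0.028,0.032,-0.105,0,-1,0,0,-0.038,0.043,-0.145,0,-1,0,0,-0.048,0.054,-0.185,0,-1,0,0,-0.0578,0.065,-0.22,0,-1,0,0,-0.0578,0.073,-0.246,-0.02,-1,0,0,-0.0578,0.073,-0.246,-0.05,-1,0,0,-0.0578,0.073,-0.246,-0.075,-1,0,0,-0.0578,0.073,-0.246,-0.08,-1]}}

```text
clock: 22.8
position: [0.4468, -0.0688, 0.09]
ee_rot: [-0.003, 0.727, 0.686, -0.001]
contact_force: [-1.2, 0.1, -3.1]
width: 0.0388
gripper_force: 61.9
```

Call:
{"op": "move_arm", "data": {"steps": [0,0,0,0,0,-0.01,-1,0,0,0,0,0,-0.018,-1,0,0,0,0,0,-0.018,-1,0,0,0,0,0,-0.018,-1,0,0,0,0,0,-0.018,-1,0,0,0,0,0,-0.018,-1,0,0,0,0,0,-0.018,-1,0,0,0,0,0,-0.018,-1,0,0,0,0,0,-0.018,-1,0,0,0,0,0,-0.018,-1]}}

```text
clock: 23.8
position: [0.449, -0.0691, 0.0743]
ee_rot: [0.0, 0.727, 0.687, 0.0]
contact_force: [0.7, -0.6, -2.4]
width: 0.0385
gripper_force: 62.0
```

Run:
```python
from h import *
s=manip.get_state(); print(s['contact_force'],s['position'],s['ee_rot'],s['width'])
d=grab('wrist','w5.png')
```

```text
[ 0.69311033 -0.64296879 -2.35200886] [ 0.44901208 -0.06909481  0.07429013] [4.00726109e-05 7.27069719e-01 6.86563632e-01 2.76312402e-05] 0.038541157334478694
```

View pics/w5.png

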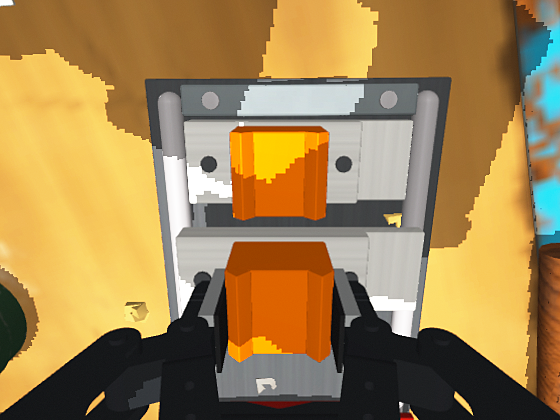

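Segment A lies flat between the rods, with its saddle at cols 230–328. B hangs in line behind it at cols 225–333 with clear gaps, so I'll lower it.

Call:
{"op": "move_arm", "data": {"steps": [0,0,0,0,0,-0.006,-1,0,0,0,0,0,-0.012,-1,0,0,0,0,0,-0.018,-1,0,0,0,0,0,-0.021,-1,0,0,0,0,0,-0.023,-1,0,0,0,0,0,-0.025,-1,0,0,0,0,0,-0.027,-1,0,0,0,0,0,-0.0285,-1,0,0,0,0,0,-0.0295,-1,0,0,0,0,0,-0.0295,-1]}}

```text
clock: 24.85
position: [0.4491, -0.0691, 0.0448]
ee_rot: [0.0, 0.727, 0.687, 0.0]
contact_force: [-1.0, -0.6, -3.3]
width: 0.0387
gripper_force: 62.1
```

Call:
{"op": "move_arm", "data": {"steps": [0,0,0,0,0,-0.0003,-0.3,0,0,0,0,0,-0.0003,0.1,0,0,0,0,0,-0.0003,0.3,0,0,0,0,0,-0.0003,0.3,0,0,0,0,0,0,0.3,0,0,0,0,0,0.02,0.3,0,0,0,0,0,0.05,0.3,0,0,0,0,0,0.075,0.3,0,0,0,-0.002,-0.03,0.08,0.3,0,0,0,-0.004,-0.07,0.08,0.3]}}

```text
clock: 25.85
position: [0.4459, -0.139, 0.1265]
ee_rot: [0.002, 0.726, 0.688, 0.001]
contact_force: [-0.3, 0.3, -0.7]
width: 0.0553
gripper_force: 0.0
```

Call:
{"op": "move_arm", "data": {"steps": [0,0,0,-0.0022,-0.03,0,0.2,0,0,0,-0.0032,-0.051,-0.01,0.2,0,0,0,-0.0032,-0.051,-0.03,0.2,0,0,0,-0.0032,-0.051,-0.05,0.2,0,0,0,-0.0032,-0.051,-0.065,0.2,0,0,0,-0.0032,-0.051,-0.074,0.2,0,0,0,-0.0032,-0.051,-0.08,0.2,0,0,0,-0.0032,-0.051,-0.08,0.2,0,0,0,-0.0032,-0.051,-0.08,0.2,0,0,0,-0.0032,-0.051,-0.08,0.2], "squeeze": 40}}

```text
clock: 26.85
position: [0.4424, -0.1903, 0.0454]
ee_rot: [0.001, 0.727, 0.687, 0.0]
contact_force: [0.1, -0.9, -0.3]
width: 0.0515
gripper_force: 0.0
```

Call:
{"op": "move_arm", "data": {"steps": [0,0,0,0,0,0,-1,0,0,0,0,0,0,-1,0,0,0,0,0,0,-1,0,0,0,0,0,0,-1,0,0,0,0,0,0,-1,0,0,0,0,0,0,-1,0,0,0,0,0,0,-1,0,0,0,0,0,0,-1,0,0,0,0,0,0,-1,0,0,0,0,0,0,-1]}}

```text
clock: 27.85
position: [0.442, -0.1902, 0.0454]
ee_rot: [0.0, 0.727, 0.687, 0.0]
contact_force: [-1.7, 0.1, 6.0]
width: 0.0229
gripper_force: 39.7
```

Call:
{"op": "move_arm", "data": {"steps": [0,0,0,0.0006,0.01,0,-1,0,0,0,0.0012,0.02,0,-1,0,0,0,0.0018,0.03,0,-1,0,0,0,0.0024,0.04,0,-1,0,0,0,0.003,0.05,0,-1,0,0,0,0.0036,0.06,0,-1,0,0,0,0.0042,0.07,0,-1,0,0,0,0.0048,0.08,0,-1,0,0,0,0.0051,0.085,0,-1,0,0,0,0.0053,0.089,0,-1]}}

```text
clock: 28.85
position: [0.4467, -0.1013, 0.0454]
ee_rot: [0.0, 0.727, 0.687, -0.001]
contact_force: [-3.9, -2.9, 6.2]
width: 0.0232
gripper_force: 39.9
```

Call:
{"op": "move_arm", "data": {"steps": [0,0,0,0.0001,0.001,0,-1,0,0,0,0.0001,0.002,0,-1,0,0,0,0.0002,0.003,0,-1,0,0,0,0.0002,0.004,0,-1,0,0,0,0.0003,0.005,0,-1,0,0,0,0.0003,0.006,0,-1,0,0,0,0.0004,0.007,0,-1,0,0,0,0.0004,0.008,0,-1,0,0,0,0.0005,0.009,0,-1,0,0,0,0.0005,0.009,0,-1]}}

```text
clock: 29.85
position: [0.4471, -0.0933, 0.0454]
ee_rot: [0.001, 0.727, 0.687, -0.001]
contact_force: [-3.8, -4.8, 6.7]
width: 0.0228
gripper_force: 39.9
```

Call:
{"op": "move_arm", "data": {"steps": [0,0,0,0,0.0005,0,-1,0,0,0,0,0.001,0,-1,0,0,0,0,0.0015,0,-1,0,0,0,0,0.002,0,-1,0,0,0,0,0.0025,0,-1,0,0,0,0,0.003,0,-1,0,0,0,0,0.003,0,-1,0,0,0,0,0.003,0,-1,0,0,0,0,0.003,0,-1,0,0,0,0,0.003,0,-1]}}

```text
clock: 30.85
position: [0.4472, -0.0931, 0.0454]
ee_rot: [0.002, 0.726, 0.688, -0.003]
contact_force: [-6.1, -15.4, 4.6]
width: 0.023
gripper_force: 39.7
```

Call:
{"op": "move_arm", "data": {"steps": [0,0,0,0,-0.002,0,-1,0,0,0,0,-0.003,0,-1,0,0,0,0,-0.003,0,-0.3,0,0,0,0,-0.003,0,0.2,0,0,0,0,-0.003,0,0.2,0,0,0,0,-0.003,0.03,0.2,0,0,0,0,-0.003,0.07,0.3,0,0,0,0,-0.003,0.11,0.5,0,0,0,0,-0.003,0.15,1,0,0,0,0,-0.003,0.185,1]}}

```text
clock: 31.85
position: [0.4478, -0.0918, 0.2318]
ee_rot: [0.001, 0.727, 0.687, 0.0]
contact_force: [-0.4, -0.8, 0.6]
width: 0.0857
gripper_force: 0.0
```

Run:
```python
from h import *
grab('top'); grab('top'); grab('top')
d=grab('wrist'); im=d['pixels']; print(manip.get_state()['position'])
t=grab('top')
h=cv2.cvtColor(t['pixels'],40); m=cv2.inRange(h,(20,90,150),(35,255,255)); m[:170]=0;m[260:]=0;m[:,:100]=0;m[:,190:]=0
for c in cv2.findContours(m,0,1)[0]:
    if cv2.contourArea(c)<40: continue
    bx=cv2.boxPoints(cv2.minAreaRect(c)); P=ray(t,bx,.012); print('tube',P.mean(0).round(4),[np.degrees(np.arctan2(*(P[i+1]-P[i])[[1,0]])).round(1) for i in (0,1)],[np.linalg.norm(P[i+1]-P[i]).round(4) for i in (0,1)])
cv2.imwrite('pics/w6.png',cv2.resize(im[20:260,170:400],None,fx=2.4,fy=2.4,interpolation=cv2.INTER_CUBIC))
```

```text
[ 0.44780041 -0.09187554  0.23012725]
tube [0.4184 0.3841 0.012 ] [np.float64(-78.6), np.float64(-167.9)] [np.float64(0.0128), np.float64(0.1073)]
tube [0.4897 0.4637 0.012 ] [np.float64(-89.0), np.float64(-177.9)] [np.float64(0.0594), np.float64(0.0122)]
```

View pics/w6.png

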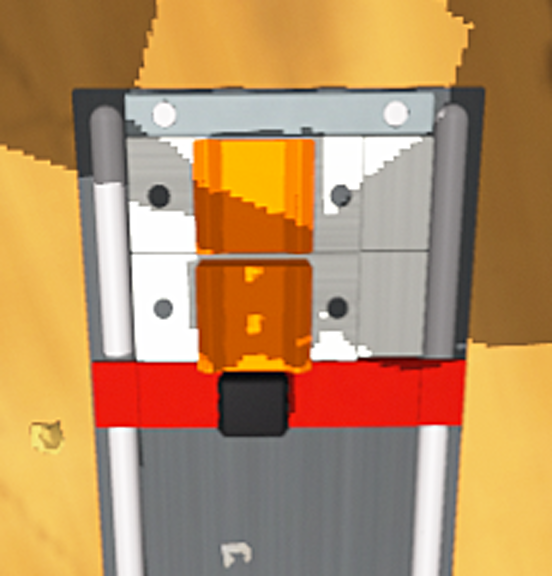

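The row is closed: stop, A, B and clamp are butted with hairline joints. The tube has been knocked to (0.418, 0.384), yaw still 12°. Going to the tube.

Call:
{"op": "move_arm", "data": {"steps": [0,0,-0.01,-0.001,0.015,0,1,0,0,-0.022,-0.003,0.045,0,1,0,0,-0.034,-0.005,0.075,0,1,0,0,-0.046,-0.007,0.105,0,1,0,0,-0.058,-0.009,0.135,0,1,0,0,-0.07,-0.011,0.165,0,1,0,0,-0.082,-0.013,0.195,0,1,0,0,-0.094,-0.015,0.225,0,1,0,0,-0.104,-0.017,0.25,0,1,0,0,-0.114,-0.018,0.27,0,1]}}

```text
clock: 33.1
position: [0.428, 0.1792, 0.2275]
ee_rot: [-0.0, 0.922, 0.387, -0.002]
contact_force: [-0.2, 0.1, -0.2]
width: 0.0855
gripper_force: 0.0
```

Call:
{"op": "move_arm", "data": {"steps": [0,0,-0.012,-0.001,0.03,0,1,0,0,-0.024,-0.003,0.06,0,1,0,0,-0.036,-0.005,0.09,0,1,0,0,-0.048,-0.007,0.12,0,1,0,0,-0.06,-0.009,0.145,0,1,0,0,-0.072,-0.01,0.165,0,1,0,0,-0.084,-0.011,0.185,0,1,0,0,-0.0935,-0.0114,0.2,0,1,0,0,-0.0935,-0.0114,0.206,0,1,0,0,-0.0935,-0.0114,0.206,0,1]}}

```text
clock: 34.1
position: [0.4175, 0.384, 0.2279]
ee_rot: [0.001, 0.994, 0.106, -0.001]
contact_force: [0.1, -1.4, -0.2]
width: 0.0853
gripper_force: 0.0
```

Run:
```python
from h import *
grab('top');s=manip.get_state(); print(s['position'],s['ee_rot'])
d=grab('wrist','w7.png'); h=cv2.cvtColor(d['pixels'],40)
m=cv2.inRange(h,(20,90,90),(35,255,255))
for c in cv2.findContours(m,0,1)[0]:
    if cv2.contourArea(c)<400: continue
    bx=cv2.boxPoints(cv2.minAreaRect(c)); P=ray(d,bx,.012); print('tube',bx.round().tolist(),P.mean(0).round(4),[np.degrees(np.arctan2(*(P[i+1]-P[i])[[1,0]])).round(1) for i in (0,1)],[np.linalg.norm(P[i+1]-P[i]).round(4) for i in (0,1)])
```

```text
[0.41767321 0.38336052 0.22833513] [ 0.00101297  0.99442132  0.10546902 -0.00122725]
tube [[340.0, 400.0], [408.0, 376.0], [418.0, 406.0], [350.0, 429.0]] [0.1905 0.2185 0.012 ] [np.float64(-54.2), np.float64(-146.9)] [np.float64(0.0809), np.float64(0.0439)]
tube [[138.0, 401.0], [153.0, 369.0], [218.0, 400.0], [203.0, 431.0]] [0.147 0.441 0.012] [np.float64(-13.9), np.float64(-109.3)] [np.float64(0.0474), np.float64(0.0813)]
tube [[451.0, 302.0], [559.0, 294.0], [564.0, 351.0], [456.0, 359.0]] [0.3153 0.1158 0.012 ] [np.float64(-72.3), np.float64(-151.8)] [np.float64(0.107), np.float64(0.0712)]
tube [[0.0, 360.0], [0.0, 261.0], [25.0, 261.0], [25.0, 360.0]] [0.2261 0.622  0.012 ] [np.float64(-0.2), np.float64(-78.3)] [np.float64(0.1188), np.float64(0.0239)]
tube [[90.0, 264.0], [213.0, 180.0], [308.0, 318.0], [185.0, 403.0]] [0.2828 0.4371 0.012 ] [np.float64(-43.7), np.float64(-136.1)] [np.float64(0.1527), np.float64(0.1748)]
tube [[216.0, 132.0], [291.0, 97.0], [343.0, 208.0], [268.0, 243.0]] [0.4267 0.3836 0.012 ] [np.float64(-53.6), np.float64(-141.1)] [np.float64(0.073), np.float64(0.1125)]
tube [[69.0, 188.0], [80.0, 102.0], [241.0, 122.0], [230.0, 209.0]] [0.4176 0.4974 0.012 ] [np.float64(-4.5), np.float64(-84.8)] [np.float64(0.0803), np.float64(0.1394)]
tube [[325.0, 116.0], [544.0, 56.0], [590.0, 225.0], [372.0, 285.0]] [0.456 0.224 0.012] [np.float64(-63.2), np.float64(-140.9)] [np.float64(0.1858), np.float64(0.1678)]
tube [[365.0, 0.0], [421.0, 0.0], [421.0, 26.0], [365.0, 26.0]] [0.5741 0.3217 0.012 ] [np.float64(-78.3), np.float64(-160.7)] [np.float64(0.0448), np.float64(0.0188)]
tube [[-0.0, 0.0], [559.0, 0.0], [559.0, 85.0], [0.0, 85.0]] [0.5314 0.4062 0.012 ] [np.float64(-77.9), np.float64(-154.2)] [np.float64(0.4442), np.float64(0.0655)]
```

View pics/w7.png

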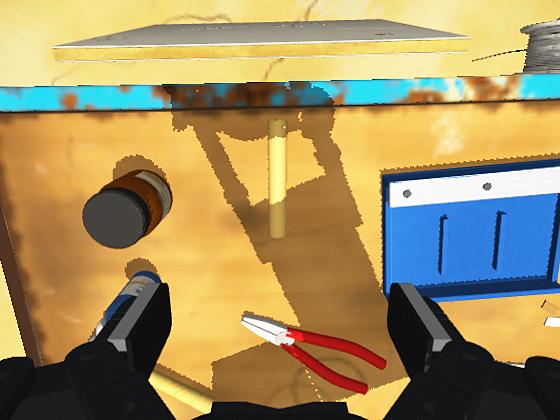

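The tube is upright in the picture at columns 269–286 and rows 120–238. There is a jar to its left and the fingers' path is clear.

Run:
```python
from h import *
d=grab('wrist')
P=ray(d,[[277.8,119.5],[277.3,238]],.010); print(P.round(4),P.mean(0),np.linalg.norm(P[1]-P[0]),np.degrees(np.arctan2(*(P[0]-P[1])[[1,0]])),-d['R'].T@d['t']); print(ray(d,[[268.5,180],[286.5,180]],.0085).round(4))
for r in (140,180,220): print(cv2.cvtColor(d['pixels'],40)[r,262:294,1].tolist())
```

```text
[[0.4733 0.3954 0.01  ]
 [0.3624 0.3724 0.01  ]] [0.41784804 0.38388796 0.01      ] 0.1133055842001803 11.734361102628286 [0.49526868 0.40008272 0.35344713]
[[0.4174 0.3925 0.0085]
 [0.4209 0.3759 0.0085]]
[168, 167, 169, 168, 167, 177, 160, 151, 137, 129, 122, 117, 112, 108, 94, 89, 96, 105, 109, 114, 121, 130, 138, 151, 166, 168, 167, 167, 166, 165, 163, 167]
[156, 156, 155, 156, 155, 166, 166, 153, 139, 129, 119, 115, 109, 101, 88, 85, 92, 99, 105, 110, 118, 129, 137, 154, 165, 157, 156, 157, 158, 157, 156, 159]
[167, 167, 170, 169, 170, 172, 167, 155, 153, 154, 154, 156, 155, 156, 154, 155, 151, 153, 154, 154, 152, 155, 152, 156, 171, 176, 173, 172, 174, 172, 176, 176]
```

Call:
{"op": "move_arm", "data": {"steps": [0,0,0,0.0003,0.0005,-0.04,0,0,0,0,0.0003,0.0005,-0.08,0,0,0,0,0.0003,0.0005,-0.115,0,0,0,0,0.0003,0.0005,-0.145,0,0,0,0,0.0003,0.0005,-0.165,0,0,0,0,0.0003,0.0005,-0.18,0,0,0,0,0.0003,0.0005,-0.192,0,0,0,0,0.0003,0.0005,-0.2,0,0,0,0,0.0003,0.0005,-0.205,0,0,0,0,0.0003,0.0005,-0.205,0], "squeeze": 30}}

```text
clock: 35.25
position: [0.4185, 0.3842, 0.0246]
ee_rot: [0.0, 0.995, 0.105, -0.0]
contact_force: [-0.1, -0.5, 0.1]
width: 0.043
gripper_force: 0.0
```

Call:
{"op": "move_arm", "data": {"steps": [0,0,0,0,0,0,-1,0,0,0,0,0,0,-1,0,0,0,0,0,0,-1,0,0,0,0,0,0,-1,0,0,0,0,0,0,-1,0,0,0,0,0,0,-1,0,0,0,0,0,0,-1,0,0,0,0,0,0,-1,0,0,0,0,0,0,-1,0,0,0,0,0,0,-1]}}

```text
clock: 36.25
position: [0.419, 0.3849, 0.0256]
ee_rot: [-0.0, 0.994, 0.105, 0.001]
contact_force: [0.5, 0.6, 5.5]
width: 0.0162
gripper_force: 31.1
```

Call:
{"op": "move_arm", "data": {"steps": [0,0,0,0,0,0,-0.4,0,0,0,0,0,0,-0.2,0,0,0,0,0,-0.002,-0.2,0,0,0,0,0,-0.004,-0.2,0,0,0,0,0,-0.004,-0.6,0,0,0,0,0,-0.004,-1,0,0,0,0,0,-0.004,-1,0,0,0,0,0,-0.004,-1,0,0,0,0,0,-0.004,-1,0,0,0,0,0,-0.004,-1]}}

```text
clock: 37.25
position: [0.4185, 0.3844, 0.0207]
ee_rot: [0.0, 0.995, 0.105, -0.0]
contact_force: [-0.1, 0.0, -0.2]
width: 0.0161
gripper_force: 30.8
```

Call:
{"op": "move_arm", "data": {"steps": [0,0,0,0,0,0.005,-1,0,0,0,0,0,0.02,-1,0,0,0,0,0,0.04,-1,0,0,0,0,0,0.07,-1,0,0,0,0,0,0.1,-1,0,0,0,0,0,0.12,-1,0,0,0,0,0,0.12,-1,0,0,0,0,0,0.12,-1,0,0,0,0,0,0.12,-1,0,0,0,0,0,0.12,-1]}}

```text
clock: 38.25
position: [0.4177, 0.3839, 0.1393]
ee_rot: [0.001, 0.995, 0.105, -0.001]
contact_force: [-0.6, 0.4, -0.5]
width: 0.0158
gripper_force: 30.8
```

Call:
{"op": "move_arm", "data": {"steps": [0,0,0.01,0.001,-0.015,0.01,-1,0,0,0.022,0.003,-0.04,0.02,-1,0,0,0.034,0.005,-0.065,0.02,-1,0,0,0.046,0.007,-0.09,0.02,-1,0,0,0.058,0.009,-0.115,0.02,-1,0,0,0.07,0.011,-0.14,0.02,-1,0,0,0.082,0.013,-0.165,0.02,-1,0,0,0.094,0.015,-0.19,0.02,-1,0,0,0.104,0.017,-0.21,0.02,-1,0,0,0.11,0.018,-0.225,0.02,-1]}}

```text
clock: 39.25
position: [0.436, 0.158, 0.1598]
ee_rot: [-0.0, 0.9, 0.436, -0.001]
contact_force: [0.3, 0.2, 0.2]
width: 0.0163
gripper_force: 30.8
```

Call:
{"op": "move_arm", "data": {"steps": [0,0,0.012,0.001,-0.03,0,-1,0,0,0.024,0.003,-0.06,0,-1,0,0,0.036,0.005,-0.09,0,-1,0,0,0.048,0.007,-0.115,0,-1,0,0,0.06,0.009,-0.14,0,-1,0,0,0.072,0.011,-0.16,0,-1,0,0,0.084,0.013,-0.18,0,-1,0,0,0.0975,0.0146,-0.195,0,-1,0,0,0.0975,0.0146,-0.2,0,-1,0,0,0.0975,0.0146,-0.2,0,-1]}}

```text
clock: 40.25
position: [0.4508, -0.0408, 0.1601]
ee_rot: [-0.001, 0.728, 0.685, -0.0]
contact_force: [0.2, 0.5, -0.1]
width: 0.0161
gripper_force: 30.8
```

Run:
```python
from h import *
grab('top');grab('top');s=manip.get_state(); print(s['position'],s['ee_rot'],s['width'],s['gripper_force'])
d=grab('wrist','w8.png')
```

```text
[ 0.45068257 -0.04000223  0.16034605] [-6.37168559e-04  7.27477072e-01  6.86131684e-01 -1.21024779e-04] 0.016135922572988452 30.793277621269226
```

View pics/w8.png

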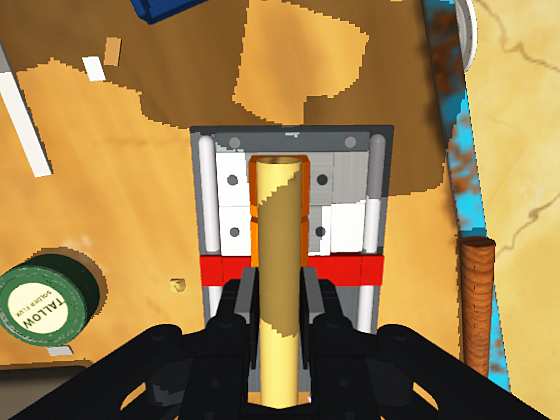

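The tube is held level, centred over the saddles (tube cols 259–302, saddle cols 250–308), and the row is still closed. Lowering now.

Call:
{"op": "move_arm", "data": {"steps": [0,0,0,0,0,-0.02,-1,0,0,0,0,0,-0.04,-1,0,0,0,0,0,-0.055,-1,0,0,0,0,0,-0.066,-1,0,0,0,0,0,-0.074,-1,0,0,0,0,0,-0.08,-1,0,0,0,0,0,-0.085,-1,0,0,0,0,0,-0.087,-1,0,0,0,0,0,-0.087,-1,0,0,0,0,0,-0.087,-1]}}

```text
clock: 41.4
position: [0.4514, -0.0407, 0.0741]
ee_rot: [0.0, 0.727, 0.687, 0.0]
contact_force: [0.6, 0.3, -0.6]
width: 0.016
gripper_force: 30.8
```

Call:
{"op": "move_arm", "data": {"steps": [0,0,0,-0.0005,0,-0.001,-1,0,0,0,-0.0005,0,-0.002,-1,0,0,0,-0.0005,0,-0.003,-1,0,0,0,-0.0005,0,-0.004,-1,0,0,0,-0.0005,0,-0.0045,-1,0,0,0,-0.0005,0,-0.0045,-1,0,0,0,-0.0005,0,-0.0045,-1,0,0,0,-0.0005,0,-0.0045,-1,0,0,0,-0.0005,0,-0.0045,-1,0,0,0,-0.0005,0,-0.0045,-1]}}

```text
clock: 42.4
position: [0.4508, -0.0406, 0.0699]
ee_rot: [0.0, 0.727, 0.687, 0.0]
contact_force: [-1.5, 1.0, 5.3]
width: 0.0164
gripper_force: 35.1
```

Contact at about the expected height. Release and rise.

Call:
{"op": "move_arm", "data": {"steps": [0,0,0,0,0,0.001,-1,0,0,0,0,0,0.001,-0.5,0,0,0,0,0,0.001,-0.3,0,0,0,0,0,0.001,-0.1,0,0,0,0,0,0.002,0.1,0,0,0,0,0,0.004,0.1,0,0,0,0,0,0.02,0.1,0,0,0,0,0,0.05,0.1,0,0,0,0,0,0.09,0.1,0,0,0,0,0,0.13,0.5]}}

```text
clock: 43.4
position: [0.4501, -0.0405, 0.2005]
ee_rot: [-0.0, 0.727, 0.687, -0.0]
contact_force: [0.4, -0.8, -0.4]
width: 0.0602
gripper_force: 0.0
```

Call:
{"op": "move_arm", "data": {"steps": [0,0,0,0,-0.01,0.02,1,0,0,0,0,-0.03,0.04,1,0,0,0,0,-0.05,0.04,1,0,0,0,0,-0.05,0.04,1,0,0,0,0,-0.05,0.04,1,0,0,0,0,-0.05,0.04,1,0,0,0,0,-0.05,0.04,1,0,0,0,0,-0.05,0.04,1,0,0,0,0,-0.05,0.04,1,0,0,0,0,-0.05,0.04,1]}}

```text
clock: 44.4
position: [0.4506, -0.0903, 0.2392]
ee_rot: [-0.0, 0.727, 0.687, -0.0]
contact_force: [-0.2, 0.5, 0.1]
width: 0.0851
gripper_force: 0.0
```

Run:
```python
from h import *
s=manip.get_state(); print(s['position'],s['contact_force'])
d=grab('wrist'); cv2.imwrite('pics/w9.png',cv2.resize(d['pixels'][20:260,170:400],None,fx=2.4,fy=2.4,interpolation=cv2.INTER_CUBIC))
```

```text
[ 0.45061765 -0.0903255   0.23917783] [-0.20540964  0.51999661  0.08276578]
```

View pics/w9.png

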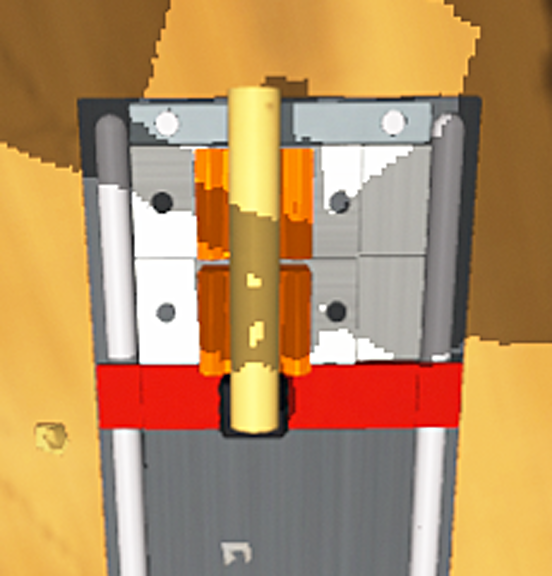

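Call:
{"op": "move_arm", "data": {"steps": [0,0,0,-0.01,-0.03,0.04,1,0,0,0,-0.03,-0.07,0.07,1,0,0,0,-0.05,-0.11,0.08,1,0,0,0,-0.07,-0.15,0.08,1,0,0,0,-0.09,-0.19,0.08,1,0,0,0,-0.11,-0.23,0.08,1,0,0,0,-0.13,-0.27,0.08,1,0,0,0,-0.15,-0.3,0.08,1,0,0,0,-0.16,-0.32,0.08,1,0,0,0,-0.16,-0.32,0.08,1]}}

```text
clock: 45.45
position: [0.2892, -0.4132, 0.3188]
ee_rot: [-0.0, 0.728, 0.685, -0.0]
contact_force: [-0.6, 0.3, -0.5]
width: 0.0856
gripper_force: 0.0
```

Run:
```python
from h import *
d=grab('scene'); c=np.array([.4506,-.0407]); u=np.array([.0567,.9984])
E=[np.r_[c+s*.055*u,.048+.0085] for s in(1,-1)]; p=proj(d,E); print(p, proj(d,[[*c,.0565]]))
im=d['pixels'].copy()
cv2.imwrite('pics/s9.png',cv2.resize(im[205:305,290:440],None,fx=5,fy=5,interpolation=cv2.INTER_CUBIC))
```

```text
[[313.29410404 219.22559997]
 [358.67002188 237.11983135]] [[335.51611803 227.98825141]]
```

View pics/s9.png

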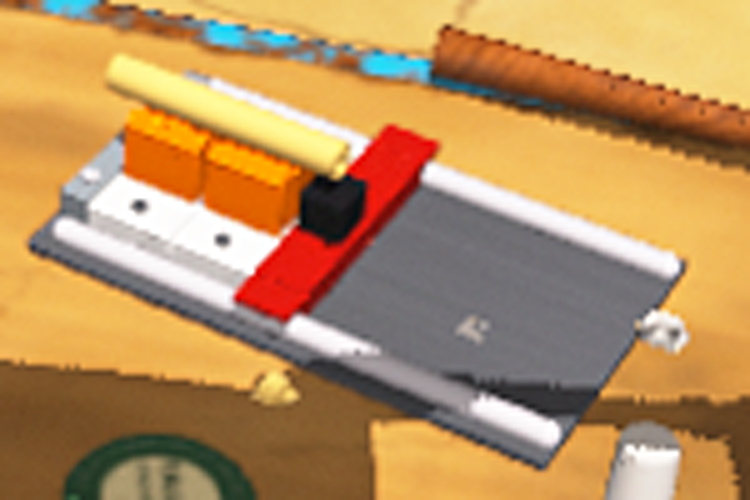

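The tube's end centres, at (118,73) and (343,160) in the crop, match the predicted ends of a tube lying level in the grooves. The row and clamp are closed, so I'm handing in.

```bash
python3 -c "
from rig import manip; print(manip.sign_off())"
```

```text
the job is handed in; nothing more can be done
None
```

I handed the job in at about 45 s; no verdict came back. Only two segments were in the rack: both are butted flush between the end stop and the clamp, and the tube lies level and centred in their grooves.

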